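# Clamp the long lens barrel in the V-block fixture

## Robot

A 7-joint arm with a two-finger parallel gripper is mounted at the origin on the work surface. World frame = base frame: x ahead of the robot, y to its left, z up, the work surface at z = 0. Lengths are in m, angles in rad, forces in N, time in s.
With the tool pointing down it reaches from about 0.35 to 0.9 m from the base axis. Payload 8.1 kg.
Tool frame: the origin (TCP) lies between the finger pads; the fingertips stand 22 mm ahead of it and the grasp point (between the pads) lies 3 mm ahead of it; z points along the fingers, x is the direction in which the jaws open and shut, and the axes are right-handed (so a half turn about z gives the same grasp; the last joint's range is limited). The gripper opens to 92 mm and grips with 3 to 60 N. Pads are 19 mm wide; open, the fingers measure 130 mm over their backs; the gripper's body (75 mm by 190 mm) begins 47 mm behind the grasp point.
Start: joints at [-1.29, 0.434, 0.025, 1.573, -0.012, 1.134, -0.075], TCP at [0.234, 0.58, 0.249] pointing down, gripper open.
Joint ranges: [-2.62, 2.62], [-0.44, 2.09], [-1.27, 1.32], [0.08, 2.57], [-1.32, 4.46], [0.12, 2], [-2.74, 2.74]. Speed limits (rad/s): [2.22, 2.22, 3.01, 3.01, 3.14, 3.14, 3.14].

## Interface

Orientations are given as a rotation vector (axis times angle).
In Python, from cell import arm, vision, order gives the robot as it stands.
- The arm moves only by the tool apply_moves, never from a script. Its argument "commands" is a list of rows, each a list of 6 numbers: the shift along the tool's x, y, z in cm, then the turn, a rotation vector about the tool's x, y, z in rad. A call has 1 to 5 rows; each row shifts and turns the commanded pose from where the row before left it, along the tool's axes as they then stand; what a row does not reach is not made up. A row lasts 1/10 s, in which the tool goes at most 50 mm and 8.59 degrees, less where a joint would pass 70% of its speed; a pose out of reach is approached as far as the arm can. A call with a gripper value outside its range is refused whole. "claw" is the closure, from -1 (fully open) to 1 (shut), so that 0 is half open, set as the call begins (left out, the last holds). The fingers move at their own pace and stop on an object; "newtons" is the grip in N (left out, the last holds). Time passes only in rows, so rows that do not move let the fingers close. It gives the time, the measured TCP pose, the force and the opening at its end, in the units of the state.
- arm.observe(): the state, without advancing time (a new reading comes with each control period).
- vision.get_image(name): name is "scene" or "side" or "wrist"; returns (picture, depth): 420x560x3 uint8, red, green, blue; 420x560 float32, m along the optical axis (not along the pixel's ray), 0 where there is no reading.
- vision.get_calibration(name): a dict with "K" (3x3 intrinsics, pixels), "R" (3x3) and "t" (3): a world point X has camera coordinates R X + t. Camera axes: x right, y down, z forward; pixel columns grow to the right and rows downward; lengths in m; the calibration is good to about 2 mm. A picture is of the moment at which its call begins: read the wrist's pose just before it. get_calibration takes no time and is no camera call; for the wrist camera it gives the pose at the moment of the call.
- order.sign_off(): hands the job in, once; it reports no verdict.
The state is a dict: "clock": time; "joints": joint angles; "dq": joint speeds; "joint_efforts": joint torques, N m; "position": TCP position; "ee_rot": TCP orientation; "force": force on the tool from outside, world axes, zero at the start; "ft_torque": the same for the moment, N m; "width": opening from 0.0 (shut) to 1.0 (fully open).
Only numpy, scipy, OpenCV 4.12 (cv2) and the standard library are available. Lean on these libraries where they do the work, as an engineer would, in place of code of your own. Each camera call takes 0.05 s, during which the arm holds its last target.

## Task

Swing the fixture's clamp strap well back, take the longest lens barrel (the thick one with the stepped nose) from the rest and lay it in the two V-blocks, centred end to end, with its nose pointing out at the strap end of the fixture. Lay it down rather than dropping it, then swing the strap over until its pad is fully down on the barrel and let go. Leave the other barrels and everything else on the bench where they are.

Things in the scene. Friction and masses are not known exactly. Their poses are not given: they have to be found in the camera images.
- fixture: Fixed fixture: dark steel plate 150 x 150 x 12 mm with two bright steel 90-degree V-blocks, 18 mm wide, centred at x = -42 and +42; between them it is open for fingers. Origin: centre of the underside, on the bench. x along the groove to the strap end, y across it to the hinge post, z up. V tops at z = 66, within y = +-30. Position, yaw and side of the bench vary.
- seat (a point): Where the middle of the barrel's axis belongs: on the groove's middle, at fixture x = 0, y = 0, z = 70 mm (a 40 mm cylinder lying fully in both Vs has its axis at this height).
- hinge (a point): Middle of the strap's hinge, at fixture x = 42, y = 46, z = 100 mm; its axis runs along the fixture's x. The hinge post (two cheeks) covers fixture x = 24 to 61, y = 39 to 53, up to z = 110 mm.
- strap (a joint): Strap angle, rad. 0: level across the groove, pad touching a 40 mm barrel seated in the Vs; grows as it swings up and back to fixture +y; 1.57 upright; stops at 2.3 and -0.12. Friction (0.15 N m) keeps it where it is left. Steel bar 20 mm wide (fixture x = 32 to 52), 8 thick, 104 long, rubber pad beneath, over the groove when shut. Starts partly shut, over the groove.
- strap_bar (a point): Grip point on the axis of the black round bar across the strap's free end: bar 12 mm thick, 100 long, parallel to the hinge and 104 mm from it, standing out 40 mm on either side of the strap (fixture x = -8 to 92). Point at fixture x = 12, y = 46 - 104 cos(joint), z = 100 + 104 sin(joint) mm. The round bar can turn between the fingers as the strap swings.
- barrel: Barrel to clamp: white, body 40 mm thick and 150 long with a black band 34 mm wide round its middle; at one end a bare steel nose 28 mm thick, 20 long (170 mm in all). 0.25 to 0.5 kg. Origin: on the axis at the middle of the 150 mm body; x along the axis to the nose. Starts in one of the rest's three places, its axis level, 48 mm above the bench.
- barrel_nose (a point): Centre of the end face of that barrel's nose, 95 mm from the barrel's origin along its x.
- short_barrel: Another white barrel with black band and steel nose, also 40 mm thick, but its body is only 100 mm long (120 mm in all). Origin: middle of its body; x along the axis to its nose; axis 48 mm above the bench. Lies in the rest; to be left there.
- slim_barrel: Another white barrel with black band, 28 mm thick, 150 mm long, without nose. Origin: its middle; x along the axis, 40 mm above the bench. Lies in the rest; to be left there.
- rest: Fixed white plastic rest: plate 170 x 196 x 8 mm with three parallel places at y = -74, 0 and 74 mm, each two V saddles 12 mm wide at x = -40 and +40, reaching 38 mm above the bench; between the saddles there is room for fingers down to the plate. Origin: centre of its underside; barrels lie along its x. Position, yaw (any) and which barrel lies where vary.
- bottle: Amber bottle with white cap, 54 mm thick, 165 mm tall, standing between the rest and the fixture. Origin: centre of its foot. Bystander.
- flask: Flat clear culture flask lying down, 95 x 75 x 32 mm, with a neck and yellow cap at its +x end (130 mm in all). Origin: underside of the flat part's centre. Bystander.
- dishes: Stack of clear dishes, 90 mm wide, 57 mm tall. Origin: centre of its foot. Bystander.
- tip_box: Grey box with clear lid, 88 x 123 x 65 mm. Origin: centre of its underside. Bystander.
- beaker: Glass beaker, 70 mm wide, 85 mm tall. Origin: centre of its foot. Bystander.
- driver: Screwdriver with black handle lying on the bench, 160 mm long. Bystander.
Mind the look-alikes: they are no part of the job. What is shaped like the fixture but orange is not meant. What is shaped like the barrel but red is not meant.

How it is judged:
By the outcome, as a careful person would: the job done as asked, in the order asked, and still so for the second after the job is handed in, with the robot touching nothing.
It also fails if it takes over 67 s, if anything falls off the work surface, if the arm or the gripper's body presses on something with over 40 N, if the wrist force passes 120 N, or if a joint passes its speed limit or range.

## Working session

There is one attempt and no reset: what is moved stays moved. The work goes in short steps, Python scripts to look and compute and a tool call to move; the robot and the scene stay as the last step left them, time stands still between calls to the robot, and variables do not carry over. Pictures are saved under pics/ and viewed, and the job is handed in when it is done.

Besides the shell and the picture viewer there is one more tool, called after "Emit:" as name([rows], argument=value, ...), one row to a line, values as JSON. apply_moves: Moves the arm, as the interface text tells. Its arguments: {"type":"object","properties":{"commands":{"type":"array","items":{"type":"array","items":{"type":"number"}}},"claw":{"type":"number"},"newtons":{"type":"number"}},"required":["commands"]}

```bash
ls; mkdir -p pics; cat > h.py <<'E'
import numpy as np,cv2
from cell import arm,vision,order
def shot(n,f):
    c=vision.get_calibration(n); im,d=vision.get_image(n)
    cv2.imwrite('pics/%s.png'%f,im[:,:,::-1]); np.savez('pics/%s.npz'%f,im=im,d=d,K=c['K'],R=c['R'],t=c['t'])
    return im,d,c
def load(f): return np.load('pics/%s.npz'%f)
def pts(f):
    z=load(f);d=z['d'];h,w=d.shape;u,v=np.meshgrid(np.arange(w),np.arange(h))
    K=z['K'];P=np.stack([(u-K[0,2])/K[0,0]*d,(v-K[1,2])/K[1,1]*d,d],-1)
    return (P-z['t'])@z['R']   # R^T(P-t)
def ray(f,u,v,h):
    z=load(f);K=z['K'];r=z['R'].T@np.array([(u-K[0,2])/K[0,0],(v-K[1,2])/K[1,1],1]);o=-z['R'].T@z['t']
    return o+r*(h-o[2])/r[2]
E
python3 - <<'E'
from h import *
print(arm.observe())
for n in('scene','side','wrist'):
    c=shot(n,n+'0')[2]; print(n,-c['R'].T@c['t'],c['K'][0,0])
E
```

```text
pics
{'clock': 0.0, 'joints': array([-1.28958077,  0.43521322,  0.02499528,  1.57410274, -0.01159091,
        1.13397287, -0.07509603]), 'dq': array([-0.00136967, -0.00155171, -0.00178399,  0.00083863,  0.00016949,
       -0.00110476,  0.0002123 ]), 'joint_efforts': array([-3.60808790e-04, -6.67847228e+01,  9.84704643e-01, -3.14456820e+01,
       -6.05943007e-02,  4.27150168e-02,  1.51003110e-04]), 'position': array([0.23392626, 0.57906359, 0.24794908]), 'ee_rot': array([ 2.60360795e+00,  1.75629704e+00, -1.86967821e-03]), 'force': array([-0.60005868,  0.3902421 ,  0.37530226]), 'ft_torque': array([ 0.03993446, -0.00095958,  0.03067739]), 'width': 1.0017066980517102}
scene [1.27155246 0.84469913 1.19338217] 498.7783951112563
side [-0.08674681 -0.64646723  1.20605464] 429.5145754195381
wrist [0.17069632 0.60518086 0.38528795] 348.74174221642977
```

View pics/scene0.png

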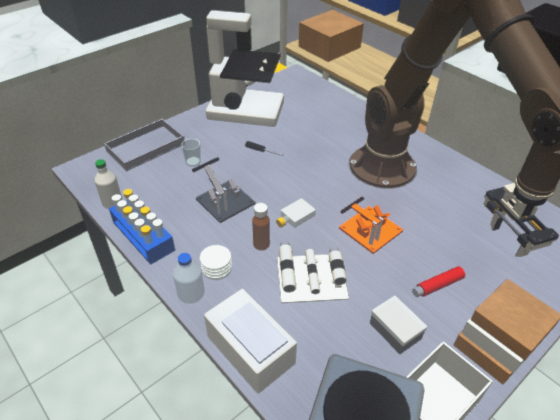

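View pics/side0.png

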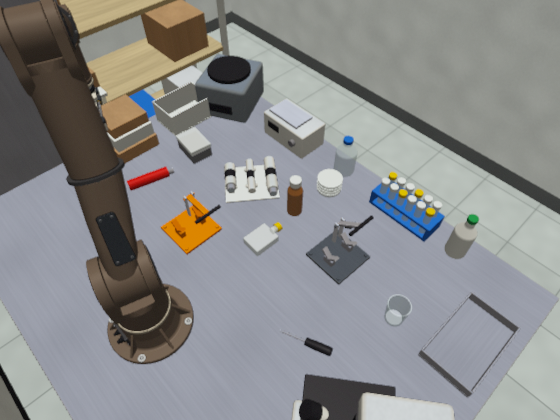

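View pics/wrist0.png

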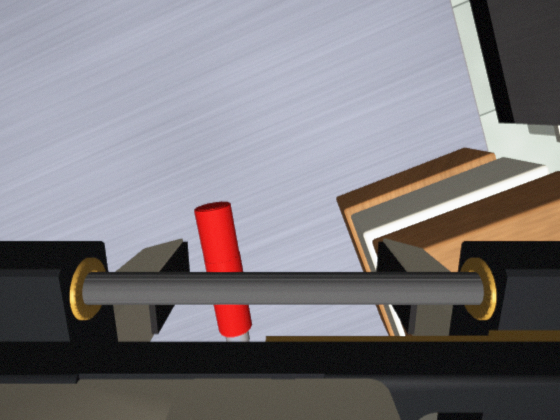

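Scene view: the dark fixture is at (225,198) and the orange decoy at (371,228). The rest is at (312,275) with barrels at (287,266), (312,270) and (337,266). The red decoy is at (440,281). Next I'll enlarge the crops to tell them apart.

```bash
python3 - <<'E'
from h import *
a=load('scene0')['im'];b=load('side0')['im']
f=lambda im,x,y,w,h,s:cv2.resize(im[y:y+h,x:x+w,::-1],None,fx=s,fy=s,interpolation=cv2.INTER_CUBIC)
A=np.hstack([f(a,265,230,95,75,4),f(b,215,150,95,75,4)])
B=np.hstack([f(a,180,145,95,75,4),f(b,295,205,95,75,4)])
cv2.imwrite('pics/crop0.png',np.vstack([A,B]))
E
```

```text
(no output)
```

View pics/crop0.png

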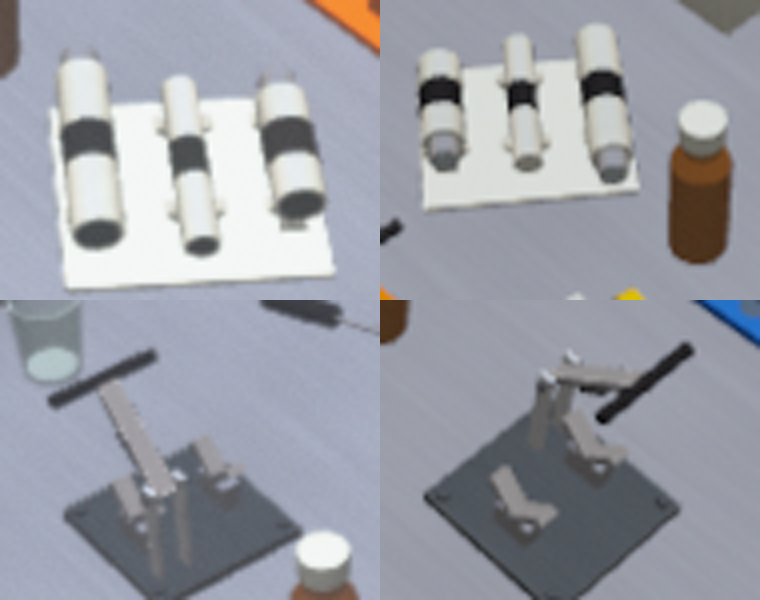

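The long barrel is the left one at scene (287,266), or side (271,174): it's the longest body, 40 mm thick, with a nose pointing toward the robot. The middle one is slim with no nose, and the right one is short. The target fixture is the dark one. Next I'll measure them.

```bash
python3 - <<'E'
from h import *
for n,bx in(('scene0',(190,170,262,225)),('side0',(300,222,375,285))):
    z=load(n);im=z['im'].astype(int);P=pts(n)
    x0,y0,x1,y1=bx
    sub=np.zeros(im.shape[:2],bool);sub[y0:y1,x0:x1]=1
    m=sub&(im.max(2)<95)&(P[...,2]<.03)&(P[...,2]>-.01)
    m=m.astype(np.uint8);k,l,s,c=cv2.connectedComponentsWithStats(m);i=1+s[1:,4].argmax()
    cs=cv2.findContours((l==i).astype(np.uint8),0,1)[0];h=cv2.convexHull(np.vstack(cs))[:,0]
    W=np.array([ray(n,u,v,.012)[:2] for u,v in h])
    r=cv2.minAreaRect((W*1000).astype(np.float32));print(n,'fixture',s[i,4],r, cv2.boxPoints(r).tolist(), 'zmed',np.median(P[l==i][:,2]))
for n,bx in(('scene0',(270,235,355,305)),('side0',(220,150,285,205))):
    z=load(n);im=z['im'].astype(int);P=pts(n);x0,y0,x1,y1=bx
    sub=np.zeros(im.shape[:2],bool);sub[y0:y1,x0:x1]=1
    print(n,[np.round(P[y,x],3).tolist() for x,y in((287,266),(312,270),(337,266))] if n=='scene0' else [np.round(P[y,x],3).tolist() for x,y in((271,174),(251,174),(230,174))])
    m=sub&(im.min(2)>170)&(P[...,2]<.016)
    k,l,s,c=cv2.connectedComponentsWithStats(m.astype(np.uint8));i=1+s[1:,4].argmax()
    cs=cv2.findContours((l==i).astype(np.uint8),0,1)[0];h=cv2.convexHull(np.vstack(cs))[:,0]
    W=np.array([ray(n,u,v,.008)[:2] for u,v in h])
    r=cv2.minAreaRect((W*1000).astype(np.float32));print(n,'rest',s[i,4],r,cv2.boxPoints(r).tolist())
    # barrels: points z>.04
    q=sub&(P[...,2]>.05)&(P[...,2]<.075)
    k,l,s,c=cv2.connectedComponentsWithStats(q.astype(np.uint8))
    for i in range(1,k):
        if s[i,4]>60:
            p=P[l==i];r=cv2.minAreaRect((p[:,:2]*1000).astype(np.float32));print(' barrel',s[i,4],c[i].round(),r,p[:,2].max())
E
```

```text
scene0 fixture 54 ((579.3648681640625, -147.39366149902344), (5.946241855621338, 142.9708709716797), 88.37088775634766) [[507.82379150390625, -148.33328247070312], [650.7368774414062, -152.39788818359375], [650.9059448242188, -146.45404052734375], [507.99285888671875, -142.38943481445312]] zmed 0.007614790262518938
side0 fixture 1403 ((564.2315673828125, -228.97705078125), (148.60525512695312, 148.4122314453125), 88.16397857666016) [[487.6829528808594, -300.864013671875], [636.0189819335938, -305.6190185546875], [640.7801513671875, -157.090087890625], [492.44415283203125, -152.3350830078125]] zmed 0.013352884104560217
scene0 [[0.636, 0.169, 0.062], [0.585, 0.222, 0.052], [0.529, 0.267, 0.068]]
scene0 rest 1885 ((584.247802734375, 208.15219116210938), (179.9140167236328, 248.0512237548828), 55.349178314208984) [[431.0731506347656, 204.6683349609375], [635.1280517578125, 63.63294219970703], [737.4224853515625, 211.63604736328125], [533.3675537109375, 352.67144775390625]]
 barrel 578 [287. 266.] ((627.01708984375, 157.24940490722656), (175.09503173828125, 39.281951904296875), 53.1940917
[... 408 characters left out ...]
3 ((573.3382568359375, 211.6793212890625), (173.24168395996094, 197.16978454589844), 52.958560943603516) [[442.4680480957031, 201.92538452148438], [599.8489379882812, 83.15177154541016], [704.20849609375, 221.43325805664062], [546.8275756835938, 340.2068786621094]]
 barrel 381 [271. 174.] ((624.403564453125, 155.3590087890625), (178.98358154296875, 39.88328552246094), 52.94862365722656) 0.07446862249306621
 barrel 171 [250. 174.] ((576.1441650390625, 214.73184204101562), (154.858154296875, 24.992883682250977), 52.56643295288086) 0.06122834763927616
 barrel 280 [230. 176.] ((510.5997619628906, 250.0582733154297), (126.32332611083984, 39.581443786621094), 53.38201904296875) 0.07467597312797462
```

```bash
python3 - <<'E'
from h import *
for n,L in(('side0',((330,257),(349,242),(339,225))),('scene0',())):
    P=pts(n)
    for x,y in L: print(n,x,y,P[y,x].round(3))
    m=(abs(P[...,0]-.564)<.13)&(abs(P[...,1]+.229)<.13)&(P[...,2]>.03)
    ys,xs=np.nonzero(m);p=P[m]
    f=(p[:,:2]-[.564,-.229])
    for lo,hi in((.03,.07),(.07,.1),(.1,.13),(.13,.16),(.16,.2),(.2,.25)):
        s=(p[:,2]>lo)&(p[:,2]<hi)
        if s.sum():print(n,lo,s.sum(),(f[s].min(0)*1e3).round(),(f[s].max(0)*1e3).round(),(np.median(f[s],0)*1e3).round())
    im=load(n)['im'].astype(int)
    # band
    b=(im.max(2)<75)&(P[...,2]>.045)&(P[...,2]<.075)&(abs(P[...,0]-.625)<.08)&(abs(P[...,1]-.156)<.08)
    k,l,s,c=cv2.connectedComponentsWithStats(b.astype(np.uint8))
    for i in range(1,k):
        if s[i,4]>15:
            print('band',n,s[i,4],c[i],cv2.minAreaRect((P[l==i][:,:2]*1000).astype(np.float32)))
    w=(abs(P[...,0]-.625)<.1)&(abs(P[...,1]-.156)<.1)&(P[...,2]>.058)&(P[...,2]<.075)
    # bounds along axis
    d=np.array([np.cos(np.radians(53)),np.sin(np.radians(53))]);q=(P[w][:,:2]-[.625,.156]);al=q@d;ac=q@[-d[1],d[0]]
    s=abs(ac)<.012;print('thick ends',np.percentile(al[s]*1e3,[0,1,99,100]).round(1))
    # bystander heights
E
```

```text
side0 330 257 [ 0.525 -0.229  0.047]
side0 349 242 [ 0.608 -0.236  0.053]
side0 339 225 [ 0.602 -0.19   0.107]
side0 0.03 325 [-48. -30.] [65. 54.] [34. 10.]
side0 0.07 26 [-34. -22.] [63. 54.] [32. 45.]
side0 0.1 80 [27. -1.] [66. 54.] [40. 39.]
side0 0.13 57 [ 35. -19.] [58. 17.] [41. -2.]
side0 0.16 137 [ -5. -40.] [100. -15.] [ 44. -33.]
band side0 55 [269.65454545 170.85454545] ((626.7232666015625, 162.06387329101562), (29.24015235900879, 37.57219696044922), 44.86579132080078)
band side0 36 [249.77777778 173.11111111] ((574.7675170898438, 213.8602294921875), (31.565837860107422, 22.345958709716797), 49.6427116394043)
thick ends [-90.4 -88.2  82.   84.6]
scene0 0.03 245 [-47. -24.] [69. 60.] [38.  5.]
scene0 0.07 53 [33. 41.] [72. 63.] [55. 52.]
scene0 0.1 114 [31. -5.] [70. 59.] [52. 35.]
scene0 0.13 91 [ 37. -26.] [62. 21.] [49. -2.]
scene0 0.16 119 [ -4. -39.] [101. -14.] [ 51. -27.]
thick ends [-85.3 -79.4  87.3  89.8]
```

```bash
cat >> h.py <<'E'
from scipy.spatial.transform import Rotation as Ro
FX=np.array([.5645,-.2285]);FY=np.radians(-1.8)
def fix(x,y,z):
    c,s=np.cos(FY),np.sin(FY);return np.array([FX[0]+(c*x-s*y)/1e3,FX[1]+(s*x+c*y)/1e3,z/1e3])
def toolR(psi,tilt=0):
    # tool x at angle psi (deg), z down; tilt: turn about tool y (deg)
    p=np.radians(psi);x=np.array([np.cos(p),np.sin(p),0]);z=np.array([0,0,-1.]);y=np.cross(z,x)
    return Ro.from_matrix(np.stack([x,y,z],1))*Ro.from_rotvec([0,np.radians(tilt),0])
def to(p,R=None,off=.003):
    # grasp point target p
    s=arm.observe();R0=Ro.from_rotvec(s['ee_rot']);
    Rt=R0 if R is None else R
    tcp=np.array(p)-Rt.apply([0,0,off])
    print('t',round(s['clock'],2),'tcp',s['position'].round(4),'j',s['joints'].round(2),'F',s['force'].round(1),'w',round(s['width'],3))
    print(' shift now-axes cm',(R0.inv().apply(tcp-s['position'])*100).round(2),' turn',(R0.inv()*Rt).as_rotvec().round(3),' shift after turn cm',(Rt.inv().apply(tcp-s['position'])*100).round(2))
E
python3 - <<'E'
from h import *
for n in('scene0','side0'):
    P=pts(n)
    for nm,x,y in(('bottlecap',261,211),('flask',298,212),('dishes',215,258),('beaker',192,150),('orange bar',352,205)) if n=='scene0' else (('bottlecap',295,182),('flask',262,238),('dishes',330,180),('beaker',398,303),('orangebar',207,214)):
        print(n,nm,P[y,x].round(3))
to(fix(12,-32,300),toolR(88))
to(fix(12,-32,300),toolR(-92))
E
```

```text
scene0 bottlecap [0.612 0.023 0.163]
scene0 flask [0.437 0.002 0.031]
scene0 dishes [0.774 0.002 0.056]
scene0 beaker [ 0.544 -0.454  0.077]
scene0 orange bar [0.337 0.142 0.103]
side0 bottlecap [ 0.589 -0.002  0.167]
side0 flask [ 0.424 -0.018  0.03 ]
side0 dishes [ 0.759 -0.014  0.058]
side0 beaker [ 0.555 -0.473  0.042]
side0 orangebar [0.325 0.134 0.105]
t 0.15 tcp [0.2339 0.5792 0.2481] j [-1.29  0.44  0.02  1.57 -0.01  1.13 -0.08] F [ 0.1 -1.  -0.1] w 0.999
 shift now-axes cm [-65.1   63.13  -5.4 ]  turn [-0.     0.001 -0.349]  shift after turn cm [-82.76  37.07  -5.49]
t 0.15 tcp [0.2339 0.5792 0.2481] j [-1.29  0.44  0.02  1.57 -0.01  1.13 -0.08] F [ 0.1 -1.  -0.1] w 0.999
 shift now-axes cm [-65.1   63.13  -5.4 ]  turn [2.000e-03 0.000e+00 2.793e+00]  shift after turn cm [ 82.76 -37.07  -5.49]
```

Emit:
apply_moves([
  [-3.2,3.1,-1.4,0,0,0],
  [-3.2,3.1,-1.4,0,0,0],
  [-3.2,3.1,-1.4,0,0,0],
  [-3.2,3.1,-1.2,0,0,0],
  [-3.2,3.1,0,0,0,0],
], claw=0.1)

```text
clock: 0.65
position: [0.3187, 0.3719, 0.3042]
ee_rot: [-2.604, -1.756, -0.004]
force: [0.6, 0.4, 0.2]
width: 0.614
```

Emit:
apply_moves([
  [-3.2,3.1,0,0,0,0],
  [-3.2,3.1,0,0,0,0],
  [-3.2,3.1,0,0,0,0],
  [-3.2,3.1,0,0,0,0],
  [-3.2,3.1,0,0,0,0],
])

```text
clock: 1.15
position: [0.4019, 0.1649, 0.3028]
ee_rot: [-2.604, -1.757, -0.0]
force: [0.5, 1.1, -0.5]
width: 0.451
```

Emit:
apply_moves([
  [-3.2,3.1,0,0,0,0],
  [-3.2,3.1,0,0,0,0],
  [-3.2,3.1,0,0,0,0],
  [-3.2,3.1,0,0,0,0],
  [-3.2,3.1,0,0,0,0],
])

```text
clock: 1.65
position: [0.4857, -0.0414, 0.3028]
ee_rot: [-2.604, -1.757, -0.001]
force: [0.6, 1.4, -0.0]
width: 0.448
```

```bash
python3 - <<'E'
from h import *
to(fix(12,-32,300),toolR(88))
E
```

```text
t 1.65 tcp [ 0.4857 -0.0414  0.3028] j [-0.44  0.16  0.49  1.85 -0.08  1.16  1.26] F [ 0.6  1.4 -0. ] w 0.448
 shift now-axes cm [-16.99  16.54  -0.02]  turn [ 0.    -0.    -0.349]  shift after turn cm [-2.162e+01  9.740e+00 -2.000e-02]
```

Emit:
apply_moves([
  [-3.2,3.1,0,0,0,0],
  [-3.2,3.1,0,0,0,0],
  [-3.2,3.1,0,0,0,0],
  [-3.2,3.1,0,0,0,0],
  [-3.2,3.1,0,0,0,0],
])

```text
clock: 2.15
position: [0.5697, -0.2476, 0.3024]
ee_rot: [-2.603, -1.757, 0.0]
force: [0.1, -0.7, -0.1]
width: 0.447
```

Emit:
apply_moves([
  [-1.0,1.0,0,0,0,-0.12],
  [0,0,0,0,0,-0.12],
  [0,0,0,0,0,-0.11],
  [0,0,0,0,0,0],
])

```text
clock: 2.55
position: [0.5746, -0.2593, 0.3023]
ee_rot: [-2.257, -2.185, 0.0]
force: [-0.0, -0.7, -0.2]
width: 0.45
```

```bash
python3 - <<'E'
from h import *
shot('wrist','wrist1')
to(fix(12,-32,300),toolR(88))
E
```

```text
t 2.6 tcp [ 0.5746 -0.2591  0.3025] j [ 0.01  0.43  0.49  1.51 -0.21  1.26  2.06] F [ 0.6 -0.3 -0.6] w 0.451
 shift now-axes cm [-0.17  0.1  -0.05]  turn [-0.    -0.    -0.001]  shift after turn cm [-0.17  0.1  -0.05]
```

View pics/wrist1.png

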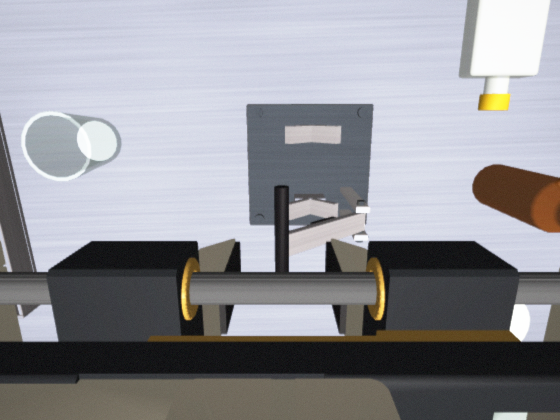

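The wrist view shows the plate with corners near (247,104), (373,104) and (249,225). The bar end is at (281,188), between the fingers. I'll refine the fixture pose and the bar position.

```bash
python3 - <<'E'
from h import *
n='wrist1';z=load(n);im=z['im'].astype(int);P=pts(n)
m=(im.max(2)<90)&(P[...,2]<.03)&(P[...,2]>-.01);m[240:]=0;m[:,:235]=0;m[:,390:]=0
k,l,s,c=cv2.connectedComponentsWithStats(m.astype(np.uint8));i=1+s[1:,4].argmax()
h=cv2.convexHull(np.vstack(cv2.findContours((l==i).astype(np.uint8),0,1)[0]))[:,0]
W=np.array([ray(n,u+.0,v+.0,.012)[:2] for u,v in h]);r=cv2.minAreaRect((W*1000).astype(np.float32));print(s[i],r,cv2.boxPoints(r).round(1).tolist())
for v in range(190,270,10):
    row=P[v,270:295];q=(row[:,2]>.13);print(v,np.nonzero(q)[0][[0,-1]]+270,row[q].mean(0).round(4),row[q][:,2].max().round(4))
# vblock top points
for (u,v) in((290,134),(336,134)):print(P[v,u].round(4))
m=(im.min(2)>100)&(P[...,2]>.03)&(P[...,2]<.075);m[150:]=0;m[:,260:];ys,xs=np.nonzero(m&(P[...,1]<-.1)&(P[...,1]>-.32));
q=P[ys,xs];print(len(q),q.min(0),q.max(0));lo=np.argsort(q[:,2])[:15];print('vee bottom',q[lo].mean(0))
E
```

```text
[294 194  30   3  85] ((606.2454833984375, -227.86813354492188), (36.50402069091797, 2.580756664276123), 88.14595794677734) [[604.4000244140625, -246.10000610351562], [606.9000244140625, -246.1999969482422], [608.0999755859375, -209.6999969482422], [605.5, -209.60000610351562]]
190 [274 288] [ 0.5639 -0.2603  0.1734] 0.1764
200 [274 288] [ 0.5718 -0.2605  0.1736] 0.1764
210 [274 288] [ 0.58   -0.2608  0.1734] 0.1762
220 [274 288] [ 0.5883 -0.2611  0.1736] 0.1757
230 [275 294] [ 0.5981 -0.2587  0.1697] 0.1752
240 [275 294] [ 0.6059 -0.2588  0.1719] 0.1761
250 [275 294] [ 0.6148 -0.2591  0.1716] 0.1754
260 [272 288] [ 0.6149 -0.2615  0.1913] 0.4396
[ 0.5272 -0.2501  0.0668]
[ 0.5288 -0.2019  0.0667]
993 [ 0.51899519 -0.25563323  0.03031525] [ 0.53850947 -0.19679296  0.06849425]
vee bottom [ 0.51965381 -0.23271836  0.03145388]
```

```bash
python3 - <<'E'
from h import *
n='wrist1';z=load(n);im=z['im'].astype(int);P=pts(n)
print(im[120,265],P[120,265],im[120,230],P[120,230])
g=cv2.GaussianBlur(im.astype(np.float32).mean(2),(0,0),1)
def edge(line):  # subpixel max-gradient along list of pts
    v=np.array([g[y,x] for x,y in line]);d=abs(np.diff(v));i=d.argmax();a=np.array(line[i],float);b=np.array(line[i+1],float);return (a+b)/2
top=[edge([(x,y) for y in range(90,118)]) for x in range(260,362,10)]
left=[edge([(x,y) for x in range(235,262)]) for y in range(115,216,10)]
right=[edge([(x,y) for x in range(360,390)]) for y in range(115,190,10)]
bot=[edge([(x,y) for y in range(212,240)]) for x in range(252,272,3)]
for nm,L in(('top',top),('left',left),('right',right),('bot',bot)):
    W=np.array([ray(n,u,v,.012)[:2]*1e3 for u,v in L]);print(nm,np.median(W,0).round(1),cv2.fitLine(W.astype(np.float32),cv2.DIST_HUBER,0,.01,.01).ravel().round(4))
m=(P[...,2]>.062)&(P[...,2]<.07);m[160:]=0;m&=(abs(P[...,1]+.229)<.05)
q=P[m];print(m.sum(),q.min(0),q.max(0)); 
m=(P[...,2]>.055)&(P[...,2]<.07)&(abs(P[...,1]+.229)<.05)&(abs(P[...,0]-.6)<.03);q=P[m];print(m.sum(),q.min(0),q.max(0))
E
```

```text
[ 97 103 114] [ 0.51295987 -0.27842257  0.01197731] [209 212 228] [ 0.5117357 -0.3216479  0.0013261]
top [ 495.8 -224.6] [ 3.250000e-02  9.995000e-01  4.958484e+02 -2.246454e+02]
left [ 566.  -302.4] [ 9.996000e-01 -2.970000e-02  5.644472e+02 -3.025102e+02]
right [ 552.5 -151.8] [ 9.99600e-01 -2.67000e-02  5.52983e+02 -1.51926e+02]
bot [ 643.2 -289.5] [ 3.230000e-02  9.995000e-01  6.432058e+02 -2.894950e+02]
344 [ 0.51899519 -0.25556906  0.06204019] [ 0.53850947 -0.19690491  0.06849425]
488 [ 0.59624702 -0.25375699  0.05504267] [ 0.62189926 -0.17905764  0.06995175]
```

```bash
sed -i 's/^FX=.*/FX=np.array([.5700,-.2272]);FY=np.radians(-1.8)/' h.py; python3 - <<'E'
from h import *
to([fix(12,-32,0)[0],-.2608,.170],toolR(88.2))
E
```

```text
t 2.6 tcp [ 0.5746 -0.2591  0.3025] j [ 0.01  0.43  0.49  1.51 -0.21  1.26  2.06] F [ 0.6 -0.3 -0.6] w 0.451
 shift now-axes cm [-0.15  0.65 12.95]  turn [-0.    -0.    -0.005]  shift after turn cm [-0.15  0.64 12.95]
```

Emit:
apply_moves([
  [-0.15,0.6,3,0,0,0],
  [0,0,4,0,0,0],
  [0,0,4,0,0,0],
  [0,0,1.9,0,0,0],
  [0,0,0,0,0,0],
])

```text
clock: 3.1
position: [0.579, -0.2595, 0.1706]
ee_rot: [-2.258, -2.177, 0.004]
force: [-0.6, 0.4, 0.0]
width: 0.449
```

Emit:
apply_moves([
  [0,0,0,0,0,0],
  [0,0,0,0,0,0],
  [0,0,0,0,0,0],
  [0,0,0,0,0,0],
  [0,0,0,0,0,0],
], claw=1, newtons=12)

```text
clock: 3.6
position: [0.5812, -0.2609, 0.1745]
ee_rot: [2.258, 2.183, 0.001]
force: [0.7, -0.8, 1.7]
width: 0.125
```

```bash
python3 - <<'E'
from h import *
s=arm.observe();p=s['position'];print(s['width'],s['force'])
# infer strap angle from gripped bar
g=p+[0,0,-.003]; hy=fix(12,46,0)[1]; print('angle yz',np.arctan2(g[2]-.1,hy-g[1]),np.hypot(g[2]-.1,hy-g[1]))
a0=np.arctan2(g[2]-.1,hy-g[1])
for a in np.arange(a0,2.16,.13): print(round(a,2), round((hy-.104*np.cos(a)-g[1])*100,2), round((.1+.104*np.sin(a)-g[2])*100,2))
E
```

```text
0.12508090615953996 [ 0.67436888 -0.82309018  1.70256949]
angle yz 0.733680764140807 0.10672291272255817
0.73 0.2 -0.18
0.86 1.17 0.76
0.99 2.25 1.57
1.12 3.43 2.23
1.25 4.68 2.74
1.38 5.99 3.07
1.51 7.33 3.24
1.64 8.68 3.23
1.77 10.02 3.04
1.9 11.32 2.68
2.03 12.57 2.16
```

Emit:
apply_moves([
  [0.97,0,-0.94,0,0,0],
  [1.08,0,-0.81,0,0,0],
  [1.18,0,-0.66,0,0,0],
  [1.25,0,-0.51,0,0,0],
  [1.31,0,-0.33,0,0,0],
])

```text
clock: 4.1
position: [0.5829, -0.2057, 0.2086]
ee_rot: [2.258, 2.177, -0.001]
force: [-1.9, -4.3, 7.4]
width: 0.123
```

Emit:
apply_moves([
  [1.34,0,-0.17,0,0,0],
  [1.35,0,0,0,0,0],
  [1.34,0,0.19,0,0,0],
  [1.3,0,0.36,0,0,0],
  [1.25,0,0.52,0,0,0],
])

```text
clock: 4.6
position: [0.585, -0.1371, 0.198]
ee_rot: [2.259, 2.182, 0.001]
force: [-0.3, -2.2, 1.3]
width: 0.124
```

Emit:
apply_moves([
  [1.18,0,0.67,0,0,0],
  [0,0,0,0,0,0],
  [0,0,0,0,0,0],
])

```text
clock: 4.9
position: [0.5854, -0.1242, 0.1902]
ee_rot: [-2.257, -2.184, -0.001]
force: [-0.5, 3.3, 2.8]
width: 0.127
```

```bash
python3 - <<'E'
from h import *
s=arm.observe();p=s['position'];print(p,s['width'],s['force'],s['joints'].round(2))
g=p+[0,0,-.003]; hy=fix(12,46,0)[1]; print('angle',np.arctan2(g[2]-.1,hy-g[1]),np.hypot(g[2]-.1,hy-g[1]))
E
```

```text
[ 0.5854265  -0.12416532  0.19021801] 0.12730462741987658 [-0.52498235  3.25847909  2.77901417] [-0.19  0.47  0.45  1.74 -0.24  0.99  1.88]
angle 2.1531337558903925 0.10443027211743525
```

Emit:
apply_moves([
  [0,0,0,0,0,0],
  [0,0,0,0,0,0],
  [0,0,0,0,0,0],
  [0,0,-1,0,0,0],
  [0,0,-3,0,0,0],
], claw=0.1)

```text
clock: 5.4
position: [0.5837, -0.1253, 0.2291]
ee_rot: [-2.257, -2.18, 0.005]
force: [0.3, 0.3, 0.3]
width: 0.446
```

Emit:
apply_moves([
  [4,0.5,-3,0,0,0],
  [4,0.5,-3,0,0,0],
  [4.5,0.5,-2,0,0,0],
  [4.5,0.5,-2,0,0,0],
  [4.5,0.5,0,0,0,0],
])

```text
clock: 5.9
position: [0.6188, 0.0895, 0.3345]
ee_rot: [2.257, 2.18, 0.008]
force: [1.6, -0.4, -0.9]
width: 0.451
```

Emit:
apply_moves([
  [4.5,0.5,0,0,0,0],
  [2.4,0.5,0,0,0,0],
  [0,0.5,0,0,0,0.14],
  [0,0,0,0,0,0.14],
  [0,0,0,0,0,0.14],
])

```text
clock: 6.4
position: [0.635, 0.1565, 0.331]
ee_rot: [2.669, 1.657, 0.0]
force: [0.2, -0.1, -0.7]
width: 0.45
```

Emit:
apply_moves([
  [0,0,0,0,0,0.14],
  [0,0,0,0,0,0.14],
  [0,0,0,0,0,0.14],
  [0,0,0,0,0,0.14],
  [0,0,0,0,0,0.14],
])

```text
clock: 6.9
position: [0.6348, 0.1563, 0.3311]
ee_rot: [-3.076, -0.641, -0.001]
force: [-0.1, 0.1, 0.1]
width: 0.453
```

Emit:
apply_moves([
  [0,0,0,0,0,0.14],
  [0,0,0,0,0,0.14],
  [0,0,0,0,0,0.14],
  [0,0,0,0,0,0.14],
  [0,0,0,0,0,0.14],
])

```text
clock: 7.4
position: [0.6348, 0.1565, 0.3311]
ee_rot: [-3.109, 0.452, -0.001]
force: [-0.5, -0.7, 0.3]
width: 0.45
```

```bash
python3 - <<'E'
from h import *
to([.631,.164,.30],toolR(-37))
E
```

```text
t 7.4 tcp [0.6348 0.1565 0.3311] j [-0.84  0.53  0.87  1.42 -0.4   1.38 -0.26] F [-0.5 -0.7  0.3] w 0.45
 shift now-axes cm [-0.58 -0.61  2.81]  turn [-0.    -0.     0.357]  shift after turn cm [-0.76 -0.37  2.81]
```

Emit:
apply_moves([
  [0,0,0,0,0,0.12],
  [0,0,0,0,0,0.12],
  [0,0,0,0,0,0.12],
  [-0.7,3.5,0,0,0,0],
  [0,0,0,0,0,0],
], claw=-0.3)

```text
clock: 7.9
position: [0.6062, 0.1288, 0.3311]
ee_rot: [2.977, -0.999, -0.001]
force: [-0.0, -0.2, 0.8]
width: 0.648
```

Emit:
apply_moves([
  [0,0,0,0,0,0],
])

```text
clock: 8.0
position: [0.6081, 0.1324, 0.3313]
ee_rot: [-2.979, 0.994, -0.0]
force: [0.4, -0.0, 0.5]
width: 0.649
```

```bash
python3 - <<'E'
from h import *
shot('wrist','wrist2');to([.631,.164,.30],toolR(-37))
E
```

```text
t 8.05 tcp [0.6084 0.1332 0.331 ] j [-0.91  0.5   0.98  1.5  -0.42  1.36 -0.54] F [0.1 0.4 1.1] w 0.65
 shift now-axes cm [-0.04 -3.81  2.81]  turn [-0.001  0.     0.003]  shift after turn cm [-0.05 -3.82  2.8 ]
```

View pics/wrist2.png

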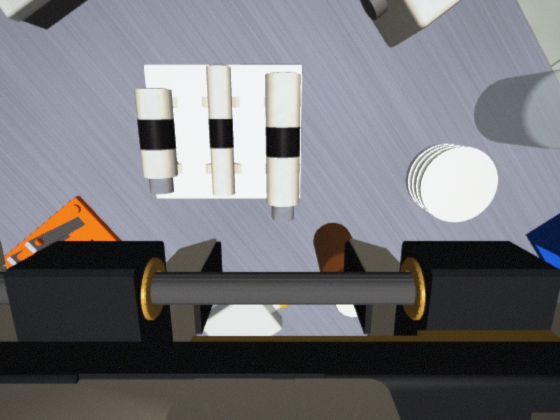

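The wrist view confirms the target: the long barrel is at column 283, rows 73–207, with its nose running to row 220 and its band around (283,141). The slim barrel is at (221,130) and the short one at (157,135).

```bash
python3 - <<'E'
from h import *
n='wrist2';z=load(n);im=z['im'].astype(int);P=pts(n)
m=(P[...,2]>.05)&(P[...,2]<.08);m[225:]=0;m[:,:255]=0;m[:,310:]=0
p=P[m][:,:2]*1e3;r=cv2.minAreaRect(p.astype(np.float32));print(r,P[m][:,2].max())
b=m&(im.max(2)<80);pb=P[b];ax=None
print('band',b.sum(),cv2.minAreaRect((pb[:,:2]*1e3).astype(np.float32)),pb.mean(0))
for lo in (.06,.064):
    q=P[m&(P[...,2]>lo)][:,:2]*1e3;f=cv2.fitLine(q.astype(np.float32),cv2.DIST_HUBER,0,.01,.01).ravel();
    d=f[:2]*np.sign(f[0]);a=np.degrees(np.arctan2(d[1],d[0]))
    o=np.array([.631,.164])*1e3;al=(q-o)@d;ac=(q-o)@[-d[1],d[0]];bl=(pb[:,:2]*1e3-o)@d
    print(a,'body ends',al.min(),al.max(),'band',bl.min(),bl.max(),'across',np.percentile(ac,[0,50,100]))
# plate edge
E
```

```text
((625.4122314453125, 154.60733032226562), (170.4785919189453, 39.88681411743164), 53.08000564575195) 0.0718450033209474
band 954 ((631.660400390625, 162.46124267578125), (33.18777847290039, 38.50914001464844), 53.2335205078125) [0.63186909 0.16270544 0.0662623 ]
53.066013 body ends -95.98950038284094 74.37585396959491 band -17.480583521945196 15.712001398786137 across [-19.18562078  -0.74538304  16.54157748]
53.041294 body ends -94.17725675869906 74.26807063922355 band -17.487845685819128 15.708462786134735 across [-16.84100694  -0.77189501  14.15487797]
```

```bash
python3 - <<'E'
from h import *
to([.6315,.1625,.048],toolR(-36.9))
E
```

```text
t 8.05 tcp [0.6084 0.1332 0.331 ] j [-0.91  0.5   0.98  1.5  -0.42  1.36 -0.54] F [0.1 0.4 1.1] w 0.65
 shift now-axes cm [ 0.09 -3.69 28.01]  turn [-0.001  0.     0.001]  shift after turn cm [ 0.09 -3.73 28.  ]
```

Emit:
apply_moves([
  [0.1,-3.7,0,0,0,0],
  [0,0,4.5,0,0,0],
  [0,0,4.5,0,0,0],
  [0,0,4.5,0,0,0],
  [0,0,0,0,0,0],
])

```text
clock: 8.55
position: [0.6282, 0.163, 0.1896]
ee_rot: [2.977, -0.989, -0.013]
force: [-1.2, 0.4, 0.7]
width: 0.647
```

Emit:
apply_moves([
  [0,0,0,0,0,0],
])

```text
clock: 8.65
position: [0.6317, 0.1622, 0.196]
ee_rot: [2.98, -0.992, -0.0]
force: [-0.4, -0.5, 0.5]
width: 0.649
```

```bash
python3 - <<'E'
from h import *
to([.6315,.1625,.048],toolR(-36.9))
E
```

```text
t 8.65 tcp [0.6317 0.1622 0.196 ] j [-0.87  0.65  0.89  1.61 -0.55  1.14 -0.49] F [-0.4 -0.5  0.5] w 0.649
 shift now-axes cm [-0.04 -0.02 14.5 ]  turn [ 0.001 -0.     0.001]  shift after turn cm [-3.00e-02 -1.00e-02  1.45e+01]
```

Emit:
apply_moves([
  [0,0,4,0,0,0],
  [0,0,4,0,0,0],
  [0,0,3,0,0,0],
  [0,0,2,0,0,0],
  [0,0,1.5,0,0,0],
])

```text
clock: 9.15
position: [0.6333, 0.1626, 0.0518]
ee_rot: [-2.979, 0.991, -0.004]
force: [-0.1, 0.2, -0.2]
width: 0.651
```

Emit:
apply_moves([
  [0,0,0,0,0,0],
  [0,0,0,0,0,0],
])

```text
clock: 9.35
position: [0.6327, 0.1621, 0.0521]
ee_rot: [-2.979, 0.992, -0.003]
force: [0.7, 0.8, 0.1]
width: 0.648
```

Emit:
apply_moves([
  [0,0,0,0,0,0],
  [0,0,0,0,0,0],
  [0,0,0,0,0,0],
  [0,0,0,0,0,0],
  [0,0,0,0,0,0],
], claw=1, newtons=25)

```text
clock: 9.85
position: [0.6308, 0.1628, 0.0509]
ee_rot: [-2.98, 0.992, 0.002]
force: [-3.0, 2.3, 5.8]
width: 0.43
```

```bash
python3 - <<'E'
from h import *
to([.6315,.1625,.048],toolR(-36.9))
E
```

```text
t 9.85 tcp [0.6308 0.1628 0.0509] j [-0.8   0.8   0.76  1.73 -0.69  0.89 -0.38] F [-3.   2.3  5.8] w 0.43
 shift now-axes cm [ 0.07 -0.02 -0.01]  turn [-0.001  0.001  0.002]  shift after turn cm [ 0.07 -0.02 -0.01]
```

Emit:
apply_moves([
  [0,0,-1,0,0,0],
  [0,0,-2,0,0,0],
  [0,0,-4,0,0,0],
  [0,0,-4,0,0,0],
  [0,0,-4,0,0,0],
])

```text
clock: 10.35
position: [0.6309, 0.1614, 0.2022]
ee_rot: [2.98, -0.994, 0.0]
force: [1.1, 0.5, -2.4]
width: 0.426
```

Emit:
apply_moves([
  [0,0,-4,0,0,0],
  [0,0,-4,0,0,0],
  [0,0,-4,0,0,-0.1],
  [0,0,-2,0,0,-0.14],
  [0,0,0,0,0,-0.14],
])

```text
clock: 10.85
position: [0.6325, 0.1609, 0.3446]
ee_rot: [-3.114, 0.405, -0.009]
force: [-0.1, -1.1, -3.7]
width: 0.428
```

```bash
python3 - <<'E'
from h import *
to(fix(0,0,250),toolR(88.2))
shot('scene','scene2')
E
```

```text
t 10.85 tcp [0.6325 0.1609 0.3446] j [-0.85  0.51  0.87  1.4  -0.39  1.4  -0.24] F [-0.1 -1.1 -3.7] w 0.428
 shift now-axes cm [ 3.84 39.14  9.09]  turn [ 0.003 -0.006 -1.798]  shift after turn cm [-38.99  -5.02   9.16]
```

View pics/scene2.png

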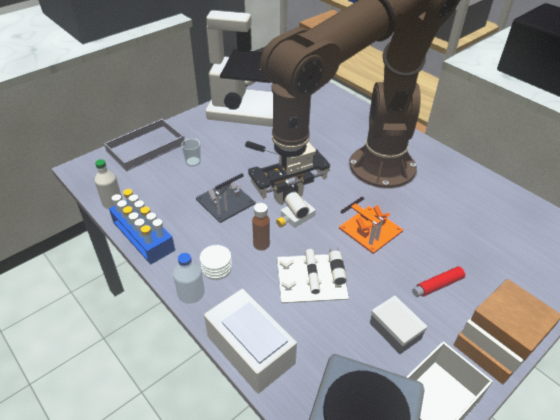

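The barrel is held, the other two are untouched, and the strap is standing back. Now I'll turn and transfer it.

Emit:
apply_moves([
  [0,0,0,0,0,-0.14],
  [0,0,0,0,0,-0.14],
  [0,0,0,0,0,-0.14],
  [0,0,0,0,0,-0.14],
  [0,0,0,0,0,-0.14],
])

```text
clock: 11.4
position: [0.6307, 0.1614, 0.3399]
ee_rot: [3.066, 0.684, -0.002]
force: [-0.2, -0.2, -2.9]
width: 0.43
```

Emit:
apply_moves([
  [0,0,0,0,0,-0.14],
  [0,0,0,0,0,-0.14],
  [0,0,0,0,0,-0.14],
  [0,0,0,0,0,-0.14],
  [0,0,0,0,0,-0.14],
])

```text
clock: 11.9
position: [0.6307, 0.1613, 0.3398]
ee_rot: [2.646, 1.694, -0.002]
force: [-0.7, 0.1, -2.1]
width: 0.43
```

Emit:
apply_moves([
  [0,0,0,0,0,-0.14],
  [0,0,0,0,0,-0.14],
  [0,0,0,0,0,-0.1],
  [-4,-0.5,0,0,0,0],
  [-4,-0.5,0,0,0,0],
])

```text
clock: 12.4
position: [0.6162, 0.0823, 0.3393]
ee_rot: [-2.281, -2.16, 0.003]
force: [0.6, 0.1, -2.8]
width: 0.433
```

Emit:
apply_moves([
  [-4,-0.5,0,0,0,0],
  [-4,-0.5,0,0,0,0],
  [-4,-0.5,0,0,0,0],
  [-4,-0.5,0,0,0,0],
  [-4,-0.5,0,0,0,0],
])

```text
clock: 12.9
position: [0.58, -0.1177, 0.3399]
ee_rot: [-2.284, -2.156, 0.001]
force: [0.9, 0.1, -3.0]
width: 0.43
```

```bash
python3 - <<'E'
from h import *
to(fix(0,0,250),toolR(88.2))
to(fix(0,0,250),toolR(88.2,-30))
to(fix(0,0,250),toolR(88.2,30))
print(toolR(88.2,30).apply([0,0,1]))
E
```

```text
t 12.9 tcp [ 0.58   -0.1177  0.3399] j [-0.25  0.34  0.51  1.54 -0.17  1.31  1.79] F [ 0.9  0.1 -3. ] w 0.43
 shift now-axes cm [-10.99  -0.35   8.7 ]  turn [-0.001  0.    -0.026]  shift after turn cm [-10.98  -0.65   8.69]
t 12.9 tcp [ 0.58   -0.1177  0.3399] j [-0.25  0.34  0.51  1.54 -0.17  1.31  1.79] F [ 0.9  0.1 -3. ] w 0.43
 shift now-axes cm [-10.84  -0.36   8.74]  turn [-0.008 -0.523 -0.025]  shift after turn cm [-5.01 -0.65 12.98]
t 12.9 tcp [ 0.58   -0.1177  0.3399] j [-0.25  0.34  0.51  1.54 -0.17  1.31  1.79] F [ 0.9  0.1 -3. ] w 0.43
 shift now-axes cm [-11.14  -0.35   8.74]  turn [ 0.006  0.524 -0.026]  shift after turn cm [-14.    -0.65   2.  ]
[ 0.01570538  0.49975328 -0.8660254 ]
```

Emit:
apply_moves([
  [-3.7,-0.1,0,0,0,-0.026],
  [-3.7,-0.1,0,0,0,0],
  [-3.7,-0.1,0,0,0,0],
  [0,0,0,0,0.13,0],
  [0,0,0,0,0.13,0],
])

```text
clock: 13.4
position: [0.5739, -0.2269, 0.3407]
ee_rot: [-2.114, -2.05, -0.281]
force: [-0.2, -0.1, -3.6]
width: 0.43
```

Emit:
apply_moves([
  [0,0,0,0,0.13,0],
  [0,0,0,0,0.134,0],
  [0,0,0,0,0,0],
  [0,0,0,0,0,0],
])

```text
clock: 13.8
position: [0.5737, -0.2277, 0.3392]
ee_rot: [-1.961, -1.899, -0.52]
force: [0.7, 0.4, -1.8]
width: 0.431
```

```bash
python3 - <<'E'
from h import *
shot('wrist','wrist3')
to(fix(0,0,150),toolR(88.2,30))
to(fix(0,0,70),toolR(88.2,30))
E
```

```text
t 13.85 tcp [ 0.5743 -0.2262  0.3401] j [ 0.28  0.55  0.43  1.33 -0.62  1.65  2.29] F [ 0.6  1.7 -1.9] w 0.429
 shift now-axes cm [-9.56 -0.41 16.13]  turn [-0.002  0.002  0.002]  shift after turn cm [-9.6  -0.43 16.11]
t 13.85 tcp [ 0.5743 -0.2262  0.3401] j [ 0.28  0.55  0.43  1.33 -0.62  1.65  2.29] F [ 0.6  1.7 -1.9] w 0.429
 shift now-axes cm [-13.55  -0.41  23.07]  turn [-0.002  0.002  0.002]  shift after turn cm [-13.6   -0.43  23.04]
```

View pics/wrist3.png

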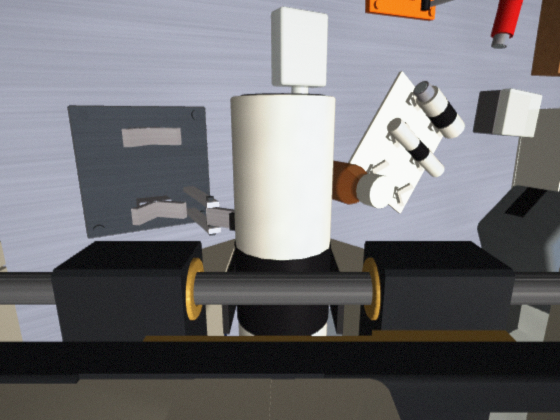

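```bash
python3 - <<'E'
from h import *
n='wrist3';P=pts(n);im=load(n)['im'].astype(int)
m=(P[...,2]>.05)&(P[...,2]<.07);m[160:]=0;m[:,:100]=0;m[:,205:]=0
q=P[m];print('V',m.sum(),q.min(0).round(4),q.max(0).round(4))
f=(q[:,:2]-FX)@np.array([[np.cos(FY),-np.sin(FY)],[np.sin(FY),np.cos(FY)]])*1e3;print('fixture frame',f.min(0).round(1),f.max(0).round(1))
# plate left edge / top at z=.012
g=cv2.GaussianBlur(im.astype(np.float32).mean(2),(0,0),1)
def e(L):
    v=np.array([g[y,x] for x,y in L]);i=abs(np.diff(v)).argmax();return (np.array(L[i],float)+L[i+1])/2
for L in([e([(x,y) for y in range(95,120)]) for x in range(90,190,10)],[e([(x,y) for x in range(60,100)]) for y in range(120,215,10)],[e([(x,y) for x in range(195,222)]) for y in range(120,175,6)]):
    W=np.array([ray(n,u,v,.012)[:2] for u,v in L]);f=(W-FX)@np.array([[np.cos(FY),-np.sin(FY)],[np.sin(FY),np.cos(FY)]])*1e3;print(np.median(f,0).round(1))
s=arm.observe();R=Ro.from_rotvec(s['ee_rot']);
m=(P[...,2]>.3)&(abs(P[...,1]+.227)<.05);m[:, :225]=0;m[:,340:]=0;m[250:]=0
q=P[m];t=R.inv().apply(q-s['position'])*1e3;print('barrel tool',np.percentile(t,[0,1,50,99,100],axis=0).round(1),m.sum())
for v in(110,140,170,200,230):
    w=m[v];tt=R.inv().apply(P[v][w]-s['position'])*1e3;print(v,tt[:,0].min().round(1),tt[:,0].max().round(1),tt[:,2].min().round(1),tt[:,1].mean().round(1))
b=(im.max(2)<80)&(P[...,2]>.3);b[:,:236]=0;b[:,330:]=0;b[265:]=0;b[:235]=0
tb=R.inv().apply(P[b]-s['position'])*1e3;print('band tool',np.percentile(tb,[0,1,50,99],axis=0).round(1))
E
```

```text
V 775 [ 0.5191 -0.2561  0.05  ] [ 0.5385 -0.1963  0.0686]
fixture frame [-50.2 -30.1] [-32.2  29.5]
[-74.5  -7.7]
[-10.4 -75.4]
[-23.3  74.5]
barrel tool [[-27.8 -75.6 -20.4]
 [-20.4 -74.7 -19.1]
 [ -1.1 -49.4 -16. ]
 [ 18.4 -11.1   8.7]
 [ 25.4  -9.3  20.7]] 15671
110 -19.6 18.4 -19.0 -70.0
140 -19.9 18.3 -19.6 -60.0
170 -19.9 18.6 -19.2 -49.5
200 -20.2 18.7 -19.2 -38.6
230 -20.3 18.9 -19.9 -27.2
band tool [[ -20.   -68.8 -137. ]
 [ -19.8  -17.3  -19.3]
 [  -1.6  -15.4  -14.3]
 [  17.8  -10.3   -5.1]]
```

```bash
cat >> h.py <<'E'
FX=np.array([.5705,-.2275])
def toa(p,R):
    s=arm.observe();R0=Ro.from_rotvec(s['ee_rot']);tcp=np.array(p)-R.apply([-.0007,0,.002])
    print('t',round(s['clock'],2),s['position'].round(4),'F',s['force'].round(1),'j',s['joints'].round(2),'shift',(R0.inv().apply(tcp-s['position'])*100).round(2),'turn',(R0.inv()*R).as_rotvec().round(3))
E
python3 - <<'E'
from h import *
for z in(200,90,76,70):toa(fix(0,0,z),toolR(88.2,30))
E
```

```text
t 13.85 [ 0.5743 -0.2262  0.3401] F [ 0.6  1.7 -1.9] j [ 0.28  0.55  0.43  1.33 -0.62  1.65  2.29] shift [-7.03 -0.37 11.88] turn [-0.002  0.002  0.002]
t 13.85 [ 0.5743 -0.2262  0.3401] F [ 0.6  1.7 -1.9] j [ 0.28  0.55  0.43  1.33 -0.62  1.65  2.29] shift [-12.51  -0.36  21.42] turn [-0.002  0.002  0.002]
t 13.85 [ 0.5743 -0.2262  0.3401] F [ 0.6  1.7 -1.9] j [ 0.28  0.55  0.43  1.33 -0.62  1.65  2.29] shift [-13.2   -0.35  22.63] turn [-0.002  0.002  0.002]
t 13.85 [ 0.5743 -0.2262  0.3401] F [ 0.6  1.7 -1.9] j [ 0.28  0.55  0.43  1.33 -0.62  1.65  2.29] shift [-13.5   -0.35  23.16] turn [-0.002  0.002  0.002]
```

Emit:
apply_moves([
  [-1.75,-0.37,3,0,0,0],
  [-1.75,0,3,0,0,0],
  [-1.75,0,3,0,0,0],
  [-1.75,0,2.9,0,0,0],
  [0,0,0,0,0,0],
])

```text
clock: 14.35
position: [0.5695, -0.2242, 0.1991]
ee_rot: [-1.951, -1.901, -0.519]
force: [-0.7, 0.9, -2.6]
width: 0.431
```

Emit:
apply_moves([
  [-1.4,0,2.4,0,0,0],
  [-1.4,0,2.4,0,0,0],
  [-1.4,0,2.4,0,0,0],
  [0,0,0,0,0,0],
  [0,0,0,0,0,0],
])

```text
clock: 14.85
position: [0.5716, -0.2274, 0.121]
ee_rot: [-1.955, -1.905, -0.525]
force: [0.9, -0.4, -2.5]
width: 0.429
```

```bash
python3 - <<'E'
from h import *
for z in(90,76,70):toa(fix(0,0,z),toolR(88.2,30))
shot('side','side3');shot('scene','scene3');shot('wrist','wrist4')
a=load('side3')['im'][190:290,285:400,::-1];b=load('scene3')['im'][150:250,165:280,::-1]
cv2.imwrite('pics/c3.png',np.hstack([cv2.resize(a,None,fx=3.4,fy=3.4),cv2.resize(b,None,fx=3.4,fy=3.4)]))
E
```

```text
t 14.85 [ 0.5716 -0.2274  0.121 ] F [ 0.9 -0.4 -2.5] j [ 0.31  0.73  0.37  1.58 -0.7   1.29  2.52] shift [-1.49 -0.11  2.48] turn [-0.001  0.001  0.005]
t 14.85 [ 0.5716 -0.2274  0.121 ] F [ 0.9 -0.4 -2.5] j [ 0.31  0.73  0.37  1.58 -0.7   1.29  2.52] shift [-2.19 -0.11  3.69] turn [-0.001  0.001  0.005]
t 14.85 [ 0.5716 -0.2274  0.121 ] F [ 0.9 -0.4 -2.5] j [ 0.31  0.73  0.37  1.58 -0.7   1.29  2.52] shift [-2.49 -0.12  4.21] turn [-0.001  0.001  0.005]
```

View pics/c3.png

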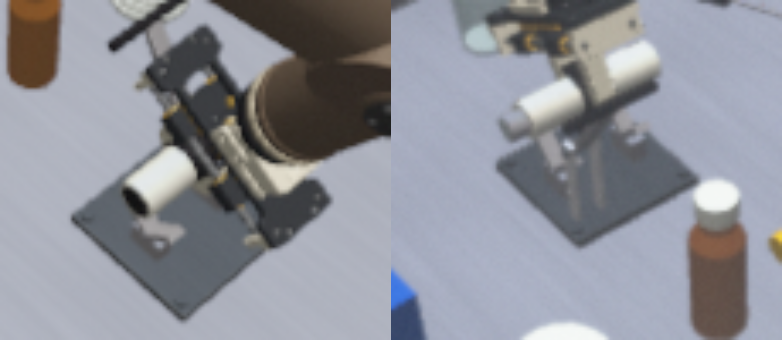

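View pics/wrist4.png

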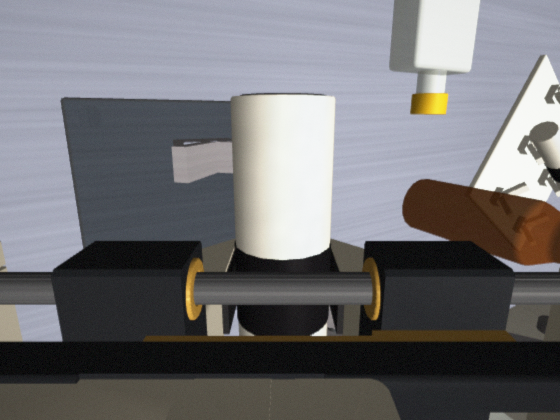

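Emit:
apply_moves([
  [-1.0,-0.1,1.7,0,0,0],
  [-0.8,0,1.3,0,0,0],
  [-0.3,0,0.5,0,0,0],
  [0,0,0,0,0,0],
  [0,0,0,0,0,0],
])

```text
clock: 15.5
position: [0.5693, -0.2286, 0.0777]
ee_rot: [-1.956, -1.902, -0.524]
force: [0.2, -0.0, -2.5]
width: 0.426
```

```bash
python3 - <<'E'
from h import *
for z in(70,):toa(fix(0,0,z),toolR(88.2,30))
E
```

```text
t 15.5 [ 0.5693 -0.2286  0.0777] F [ 0.2 -0.  -2.5] j [ 0.33  0.78  0.36  1.6  -0.72  1.23  2.57] shift [-0.22  0.11  0.53] turn [-0.002 -0.001  0.003]
```

Emit:
apply_moves([
  [-0.08,0.1,0.17,0,0,0],
  [-0.08,0,0.17,0,0,0],
  [0,0,0,0,0,0],
  [0,0,0,0,0,0],
])

```text
clock: 15.9
position: [0.5705, -0.2282, 0.0744]
ee_rot: [-1.956, -1.903, -0.525]
force: [0.4, 0.4, -3.9]
width: 0.429
```

Emit:
apply_moves([
  [-0.06,0,0.13,0,0,0],
  [0,0,0,0,0,0],
  [0,0,0,0,0,0],
])

```text
clock: 16.2
position: [0.5704, -0.2282, 0.0729]
ee_rot: [-1.956, -1.902, -0.525]
force: [-0.2, -0.3, -3.8]
width: 0.427
```

```bash
python3 - <<'E'
from h import *
for z in(70,):toa(fix(0,0,z),toolR(88.2,30))
E
```

```text
t 16.2 [ 0.5704 -0.2282  0.0729] F [-0.2 -0.3 -3.8] j [ 0.33  0.79  0.35  1.6  -0.73  1.23  2.57] shift [-0.01  0.01  0.08] turn [-0.002 -0.     0.003]
```

Emit:
apply_moves([
  [-0.04,0,0.08,0,0,0],
  [0,0,0,0,0,0],
  [0,0,0,0,0,0],
])

```text
clock: 16.5
position: [0.5705, -0.2284, 0.0724]
ee_rot: [-1.956, -1.902, -0.525]
force: [-2.1, -1.6, 4.6]
width: 0.429
```

Emit:
apply_moves([
  [-0.05,0,0.09,0,0,0],
  [0,0,0,0,0,0],
  [0,0,0,0,0,0],
])

```text
clock: 16.8
position: [0.5705, -0.2284, 0.0723]
ee_rot: [-1.956, -1.902, -0.526]
force: [-3.0, -2.0, 12.8]
width: 0.431
```

```bash
python3 - <<'E'
from h import *
for z in(70,):toa(fix(0,0,z),toolR(88.2,30))
E
```

```text
t 16.8 [ 0.5705 -0.2284  0.0723] F [-3.  -2.  12.8] j [ 0.33  0.79  0.35  1.6  -0.73  1.23  2.57] shift [ 0.03 -0.01  0.04] turn [-0.001 -0.001  0.003]
```

Emit:
apply_moves([
  [0,0,-0.04,0,0,0],
  [0,0,0,0,0,0],
])

```text
clock: 17.0
position: [0.5706, -0.2284, 0.0724]
ee_rot: [-1.956, -1.902, -0.526]
force: [-2.4, -1.3, 9.3]
width: 0.428
```

Emit:
apply_moves([
  [0,0,0,0,0,0],
  [0,0,0,0,0,0],
  [0,0,0,0,0,0],
  [0,0,0,0,0,0],
], claw=-0.2)

```text
clock: 17.4
position: [0.5704, -0.2281, 0.071]
ee_rot: [-1.956, -1.902, -0.524]
force: [-0.4, 0.1, 0.0]
width: 0.593
```

Emit:
apply_moves([
  [0,0,-1,0,0,0],
  [0,0,-2,0,0,0],
  [0,0,-3,0,0,0],
  [0,0,-4,0,0,0],
  [0,0,-4,0,0,0],
])

```text
clock: 17.9
position: [0.5681, -0.2991, 0.1942]
ee_rot: [-1.956, -1.902, -0.524]
force: [1.8, 0.4, -0.4]
width: 0.6
```

```bash
python3 - <<'E'
from h import *
s=arm.observe();print(s['position'],s['force'],s['joints'].round(2))
shot('wrist','wrist5')
E
```

```text
[ 0.56808915 -0.29911256  0.19419517] [ 1.77540517  0.3718134  -0.41990106] [ 0.39  0.72  0.41  1.4  -0.65  1.49  2.5 ]
```

View pics/wrist5.png

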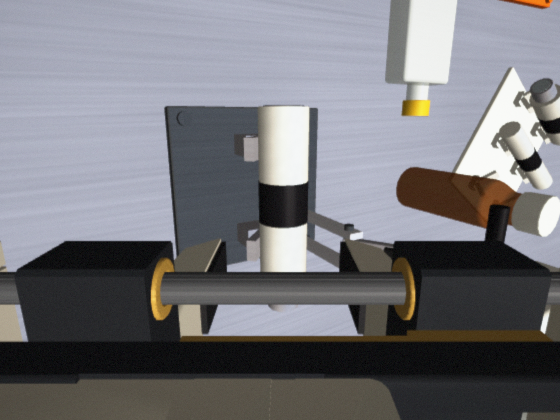

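```bash
python3 - <<'E'
from h import *
n='wrist5';P=pts(n);im=load(n)['im'].astype(int)
F=((P[...,:2]-FX)@np.array([[np.cos(FY),-np.sin(FY)],[np.sin(FY),np.cos(FY)]]))*1e3
m=(P[...,2]>.07)&(P[...,2]<.1)&(abs(F[...,0])<100)&(abs(F[...,1])<30);m[270:]=0;m[:,:250]=0;m[:,315:]=0
print(m.sum(),'tail',np.percentile(F[m][:,0],[0,1]))
for a in range(-70,30,20):
    s=m&(abs(F[...,0]-a)<5);z=P[s][:,2];y=F[s][:,1];A=np.c_[2*y,2*z*1e3,np.ones(len(y))];c=np.linalg.lstsq(A,y**2+(z*1e3)**2,rcond=None)[0];print(a,'y,z',c[:2].round(1),'r',np.sqrt(c[2]+c[0]**2+c[1]**2).round(1),'top',z.max().round(4))
b=m&(im.max(2)<80);x=F[b][:,0];print('band',np.percentile(x,[1,99]),x.mean())
m=(P[...,2]>.03)&(P[...,2]<.07)&(F[...,0]<-25)&(F[...,0]>-60)&(F[...,1]<-20)&(F[...,1]>-40);print('V',F[m].min(0),F[m].max(0))
to(fix(12,46-104*np.cos(2.15),250),toolR(88.2,0))
E
```

```text
7690 tail [-74.82544522 -73.39917684]
-70 y,z [-0.4 72.2] r 18.7 top 0.0923
-50 y,z [-0.  71.6] r 19.3 top 0.0924
-30 y,z [-0.2 71.9] r 19.1 top 0.0922
-10 y,z [-0.1 71.8] r 19.7 top 0.0928
10 y,z [ 0.  71.6] r 19.9 top 0.0928
band [-15.70208584  16.55241113] 0.2150754380230276
V [-51.37721534 -29.59632106] [-32.79945672 -20.00993794]
t 17.95 tcp [ 0.5687 -0.3047  0.2001] j [ 0.4   0.72  0.42  1.39 -0.65  1.5   2.5 ] F [-0.7 -2.5  5.6] w 0.601
 shift now-axes cm [18.27  1.17  4.31]  turn [ 0.005 -0.517  0.001]  shift after turn cm [18.02  1.14 -5.29]
```

Emit:
apply_moves([
  [2,0,-3.4,0,0,0],
  [2,0,-3.4,0,0,0],
  [1,0,-1.8,0,-0.13,0],
  [0,0,0,0,-0.13,0],
  [0,0,0,0,-0.13,0],
], claw=0.1)

```text
clock: 18.45
position: [0.5686, -0.2996, 0.2941]
ee_rot: [-2.189, -2.126, -0.144]
force: [0.8, 0.3, -0.2]
width: 0.45
```

Emit:
apply_moves([
  [0,0,0,0,-0.13,0],
  [4.5,0.5,0,0,0,0],
  [4.5,0.5,0,0,0,0],
  [0,0,0,0,0,0],
  [0,0,0,0,0,0],
])

```text
clock: 18.95
position: [0.5813, -0.207, 0.2928]
ee_rot: [-2.247, -2.191, -0.005]
force: [0.7, -1.0, 1.0]
width: 0.452
```

```bash
python3 - <<'E'
from h import *
shot('wrist','wrist6')
to(fix(12,46-104*np.cos(2.15),100+104*np.sin(2.15)),toolR(88.2,0))
E
```

```text
t 19.0 tcp [ 0.5808 -0.2088  0.2928] j [-0.13  0.42  0.57  1.56 -0.24  1.23  2.03] F [-0.9 -1.5  0.8] w 0.45
 shift now-axes cm [ 8.36  0.25 10.31]  turn [ 0.    -0.003  0.004]  shift after turn cm [ 8.39  0.23 10.28]
```

View pics/wrist6.png

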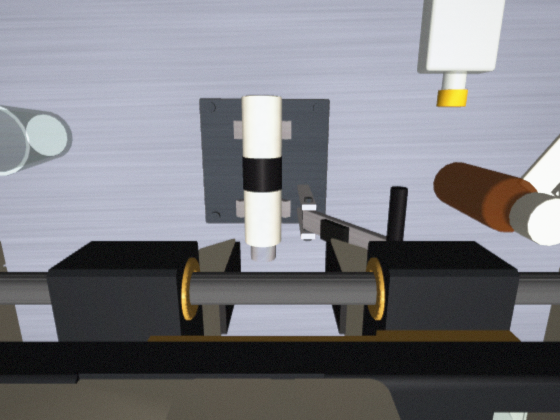

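The barrel lies centred in both Vs with its nose at the strap end. The strap bar is at column ~398, row 190. I'll measure the bar now.

```bash
python3 - <<'E'
from h import *
P=pts('wrist6')
for v in(195,210,225):
    q=(P[v,380:415,2]>.165)&(P[v,380:415,2]<.23);r=P[v,380:415][q];print(v,r.mean(0).round(4),r[:,1].min().round(4),r[:,1].max().round(4),r[:,2].max().round(4))
E
```

```text
195 [ 0.5702 -0.1253  0.1926] -0.1299 -0.1185 0.195
210 [ 0.5811 -0.1257  0.1926] -0.1303 -0.1197 0.195
225 [ 0.5923 -0.126   0.1924] -0.1304 -0.1191 0.1949
```

Emit:
apply_moves([
  [4.2,0.2,0,0,0,0],
  [4.2,0.1,0,0,0,0],
  [0,0,2,0,0,0],
  [0,0,2,0,0,0],
  [0,0,2,0,0,0],
])

```text
clock: 19.5
position: [0.5861, -0.1262, 0.2324]
ee_rot: [-2.254, -2.186, -0.004]
force: [1.0, 0.3, -0.1]
width: 0.447
```

Emit:
apply_moves([
  [0,0,2,0,0,0],
  [0,0,1.5,0,0,0],
  [0,0,0.75,0,0,0],
  [0,0,0,0,0,0],
  [0,0,0,0,0,0],
])

```text
clock: 20.0
position: [0.5865, -0.1251, 0.1908]
ee_rot: [-2.252, -2.187, -0.005]
force: [0.4, 0.0, 0.6]
width: 0.451
```

Emit:
apply_moves([
  [0,0,0,0,0,0],
  [0,0,0,0,0,0],
  [0,0,0,0,0,0],
  [0,0,0,0,0,0],
  [0,0,0,0,0,0],
], claw=1, newtons=12)

```text
clock: 20.5
position: [0.5864, -0.124, 0.1903]
ee_rot: [-2.25, -2.189, -0.005]
force: [0.2, -0.0, 1.1]
width: 0.124
```

```bash
python3 - <<'E'
from h import *
s=arm.observe();p=s['position'];print(p,s['width'],s['force'])
g=p+[0,0,-.003]; hy=fix(12,46,0)[1]; a0=np.arctan2(g[2]-.1,hy-g[1]);print('angle',a0,np.hypot(g[2]-.1,hy-g[1]))
A=np.append(np.arange(2.15,.1,-.13),[0.07,0]);pp=np.array([-104*np.cos(A),104*np.sin(A)]).T/10
for a,d in zip(A[1:],np.diff(pp,axis=0)):print(round(a,2),d.round(2))
E
```

```text
[ 0.58642283 -0.12400631  0.19031435] 0.12367121738050124 [ 0.21120759 -0.02242892  1.12340452]
angle 2.1562871835672244 0.10476369474232186
2.02 [-1.18  0.66]
1.89 [-1.25  0.51]
1.76 [-1.31  0.34]
1.63 [-1.34  0.17]
1.5 [-1.35 -0.01]
1.37 [-1.34 -0.18]
1.24 [-1.3  -0.35]
1.11 [-1.25 -0.52]
0.98 [-1.17 -0.68]
0.85 [-1.07 -0.82]
0.72 [-0.95 -0.96]
0.59 [-0.82 -1.07]
0.46 [-0.68 -1.17]
0.33 [-0.52 -1.25]
0.2 [-0.35 -1.3 ]
0.07 [-0.18 -1.34]
0.0 [-0.03 -0.73]
```

Emit:
apply_moves([
  [-1.18,0,-0.66,0,0,0],
  [-1.25,0,-0.51,0,0,0],
  [-1.31,0,-0.34,0,0,0],
  [-1.34,0,-0.17,0,0,0],
  [-1.35,0,0.01,0,0,0],
])

```text
clock: 21.0
position: [0.5846, -0.1894, 0.2071]
ee_rot: [-2.25, -2.189, -0.005]
force: [-0.1, 2.6, 2.1]
width: 0.121
```

Emit:
apply_moves([
  [-1.34,0,0.18,0,0,0],
  [-1.3,0,0.35,0,0,0],
  [-1.25,0,0.52,0,0,0],
  [-1.17,0,0.68,0,0,0],
  [-1.07,0,0.82,0,0,0],
])

```text
clock: 21.5
position: [0.5825, -0.2507, 0.18]
ee_rot: [-2.25, -2.188, -0.004]
force: [-0.1, 2.6, 0.3]
width: 0.125
```

Emit:
apply_moves([
  [-0.95,0,0.96,0,0,0],
  [-0.82,0,1.07,0,0,0],
  [-0.68,0,1.17,0,0,0],
  [0,0,0,0,0,0],
  [0,0,0,0,0,0],
])

```text
clock: 22.0
position: [0.5818, -0.2743, 0.1481]
ee_rot: [-2.25, -2.188, -0.003]
force: [-0.8, -1.7, -2.7]
width: 0.127
```

```bash
python3 - <<'E'
from h import *
s=arm.observe();p=s['position'];print(p,s['width'],s['force'],s['joints'].round(2))
g=p+[0,0,-.003]; hy=fix(12,46,0)[1]; a0=np.arctan2(g[2]-.1,hy-g[1]);print('angle',a0,np.hypot(g[2]-.1,hy-g[1]))
to(fix(16,46-104,100),toolR(88.2))
E
```

```text
[ 0.5817611  -0.27433366  0.14813926] 0.12673654300137094 [-0.83723413 -1.72646214 -2.74037095] [ 0.03  0.59  0.5   1.67 -0.33  0.97  2.2 ]
angle 0.45427638281743393 0.10286691777011694
t 22.0 tcp [ 0.5818 -0.2743  0.1481] j [ 0.03  0.59  0.5   1.67 -0.33  0.97  2.2 ] F [-0.8 -1.7 -2.7] w 0.127
 shift now-axes cm [-1.17  0.33  4.51]  turn [-0.001 -0.004  0.003]  shift after turn cm [-1.15  0.33  4.51]
```

Emit:
apply_moves([
  [-0.52,0,1.25,0,0,0],
  [-0.35,0,1.3,0,0,0],
  [-0.12,0,0.8,0,0,0],
  [0,0,0,0,0,0],
  [0,0,0,0,0,0],
])

```text
clock: 22.5
position: [0.5815, -0.2843, 0.115]
ee_rot: [-2.251, -2.188, -0.003]
force: [-2.0, -4.2, 0.0]
width: 0.128
```

Emit:
apply_moves([
  [-0.04,0,0.3,0,0,0],
  [0,0,0.3,0,0,0],
  [0,0,0.2,0,0,0],
  [0,0,0,0,0,0],
  [0,0,0,0,0,0],
])

```text
clock: 23.0
position: [0.5816, -0.2851, 0.1077]
ee_rot: [-2.252, -2.188, -0.003]
force: [-2.4, -4.8, -0.5]
width: 0.127
```

```bash
python3 - <<'E'
from h import *
to(fix(16,46-104,100),toolR(88.2))
E
```

```text
t 23.0 tcp [ 0.5816 -0.2851  0.1077] j [ 0.07  0.64  0.48  1.69 -0.36  0.9   2.23] F [-2.4 -4.8 -0.5] w 0.127
 shift now-axes cm [-0.08  0.31  0.47]  turn [ 0.    -0.003  0.003]  shift after turn cm [-0.08  0.31  0.47]
```

Going down in small steps until the force shows the pad has touched.

Emit:
apply_moves([
  [0,0,0.15,0,0,0],
  [0,0,0.15,0,0,0],
  [0,0,0,0,0,0],
  [0,0,0,0,0,0],
])

```text
clock: 23.4
position: [0.5815, -0.2853, 0.1047]
ee_rot: [-2.252, -2.188, -0.003]
force: [-3.2, -5.1, -0.4]
width: 0.122
```

Emit:
apply_moves([
  [0,0,0.15,0,0,0],
  [0,0,0,0,0,0],
  [0,0,0,0,0,0],
])

```text
clock: 23.7
position: [0.5816, -0.2853, 0.1032]
ee_rot: [-2.252, -2.188, -0.003]
force: [-2.1, -6.1, 0.4]
width: 0.123
```

Emit:
apply_moves([
  [0,0,0.1,0,0,0],
  [0,0,0,0,0,0],
  [0,0,0,0,0,0],
])

```text
clock: 24.0
position: [0.5816, -0.2854, 0.1023]
ee_rot: [-2.252, -2.188, -0.003]
force: [-2.5, -5.4, -0.0]
width: 0.126
```

Emit:
apply_moves([
  [0.03,0,0.1,0,0,0],
  [0,0,0,0,0,0],
  [0,0,0,0,0,0],
])

```text
clock: 24.3
position: [0.5816, -0.2853, 0.1014]
ee_rot: [-2.253, -2.188, -0.003]
force: [-2.7, -6.2, -0.1]
width: 0.123
```

Emit:
apply_moves([
  [0,0,0.1,0,0,0],
  [0,0,0,0,0,0],
  [0,0,0,0,0,0],
])

```text
clock: 24.6
position: [0.5816, -0.2854, 0.1004]
ee_rot: [-2.253, -2.188, -0.003]
force: [-3.3, -7.1, 0.3]
width: 0.121
```

Emit:
apply_moves([
  [0,0,0.1,0,0,0],
  [0,0,0,0,0,0],
  [0,0,0,0,0,0],
])

```text
clock: 24.9
position: [0.5816, -0.2854, 0.0994]
ee_rot: [-2.253, -2.188, -0.003]
force: [-4.4, -7.0, 0.2]
width: 0.124
```

```bash
python3 - <<'E'
from h import *
shot('side','side5');shot('scene','scene5');shot('wrist','wrist7')
a=load('side5')['im'][190:290,285:400,::-1];b=load('scene5')['im'][150:250,165:280,::-1]
cv2.imwrite('pics/c5.png',np.hstack([cv2.resize(a,None,fx=3.4,fy=3.4,interpolation=2),cv2.resize(b,None,fx=3.4,fy=3.4,interpolation=2)]))
E
```

```text
(no output)
```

View pics/c5.png

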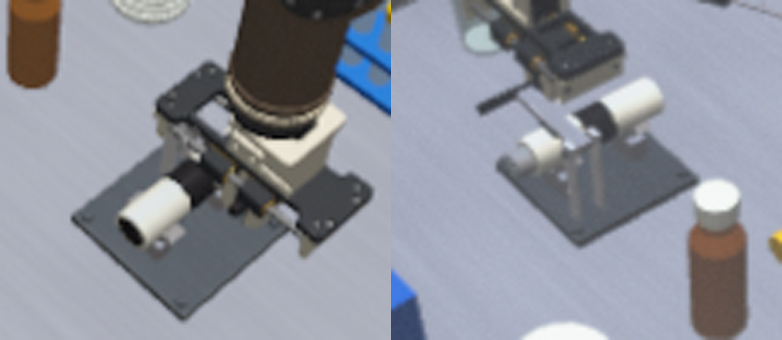

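View pics/wrist7.png

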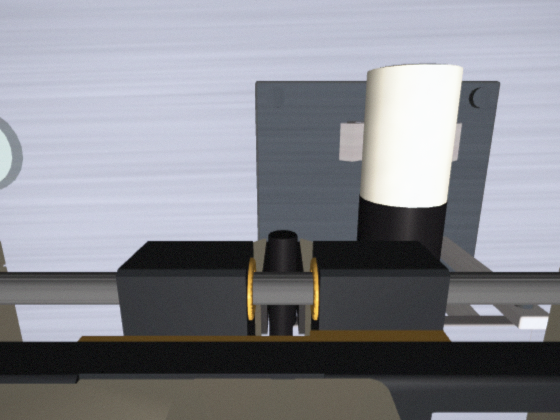

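```bash
python3 - <<'E'
from h import *
P=pts('wrist7')
for v in(240,248,256,262):print(v,P[v,275:292][:,2].round(4).max(),P[v,283].round(4))
P=pts('scene5');F=((P[...,:2]-FX)@np.array([[np.cos(FY),-np.sin(FY)],[np.sin(FY),np.cos(FY)]]))*1e3
for y in range(-60,45,15):
    m=(F[...,0]>33)&(F[...,0]<56)&(abs(F[...,1]-y)<6)&(P[...,2]>.085)&(P[...,2]<.14);z=P[m][:,2];print(y,m.sum(),z.round(3)[:12])
m=(F[...,0]>58)&(F[...,0]<90)&(abs(F[...,1]+58)<15)&(P[...,2]>.085)&(P[...,2]<.13);print('bar',m.sum(),F[m].mean(0),P[m][:,2].mean(),P[m][:,2].max())
E
```

```text
240 0.1084 [ 0.5611 -0.2846  0.1084]
248 0.1087 [ 0.5643 -0.2847  0.1086]
256 0.1079 [ 0.5681 -0.2848  0.1078]
262 0.1092 [ 0.57   -0.2849  0.1092]
-60 6 [0.099 0.104 0.105 0.097 0.103 0.096]
-45 22 [0.104 0.106 0.105 0.105 0.105 0.107 0.106 0.105 0.101 0.097 0.102 0.098]
-30 14 [0.101 0.103 0.105 0.103 0.1   0.103 0.102 0.103 0.105 0.102 0.103 0.1  ]
-15 15 [0.106 0.104 0.103 0.104 0.101 0.106 0.104 0.103 0.101 0.101 0.1   0.1  ]
0 22 [0.105 0.105 0.105 0.1   0.102 0.101 0.102 0.105 0.101 0.103 0.101 0.099]
15 20 [0.103 0.101 0.104 0.099 0.103 0.102 0.105 0.101 0.1   0.103 0.103 0.099]
30 16 [0.101 0.106 0.104 0.104 0.102 0.099 0.102 0.102 0.104 0.107 0.107 0.101]
bar 34 [ 74.36330591 -52.21451358] 0.10114784548047667 0.1079652278557369
```

Emit:
apply_moves([
  [0,0,0.1,0,0,0],
  [0,0,0,0,0,0],
  [0,0,0,0,0,0],
], newtons=25)

```text
clock: 25.35
position: [0.5815, -0.2854, 0.0985]
ee_rot: [-2.253, -2.188, -0.003]
force: [-3.4, -7.2, 1.3]
width: 0.121
```

Emit:
apply_moves([
  [0,0,0.1,0,0,0],
  [0,0,0,0,0,0],
  [0,0,0,0,0,0],
])

```text
clock: 25.65
position: [0.5816, -0.2855, 0.098]
ee_rot: [-2.253, -2.188, -0.003]
force: [-5.1, -6.0, 6.3]
width: 0.123
```

```bash
python3 - <<'E'
from h import *
shot('wrist','wrist8');P=pts('wrist8')
for v in(240,248,256,262):print(v,P[v,275:292][:,2].round(4).max(),P[v,283].round(4))
s=arm.observe();print(s['position'],s['force'],s['ft_torque'])
E
```

```text
240 0.1074 [ 0.5611 -0.2847  0.1069]
248 0.1069 [ 0.5647 -0.2848  0.1065]
256 0.107 [ 0.5678 -0.2849  0.107 ]
262 0.1072 [ 0.5703 -0.2849  0.1072]
[ 0.58160194 -0.28544586  0.09800653] [-4.39603764 -4.95403736  6.64523801] [-0.95706568  1.04861084 -0.00469149]
```

Emit:
apply_moves([
  [0,0,0.08,0,0,0],
  [0,0,0,0,0,0],
  [0,0,0,0,0,0],
])

```text
clock: 26.0
position: [0.5816, -0.2854, 0.0976]
ee_rot: [-2.253, -2.188, -0.004]
force: [-6.3, -4.7, 9.7]
width: 0.122
```

Emit:
apply_moves([
  [0,0,0.06,0,0,0],
  [0,0,0,0,0,0],
  [0,0,0,0,0,0],
])

```text
clock: 26.3
position: [0.5817, -0.2855, 0.0974]
ee_rot: [-2.253, -2.188, -0.004]
force: [-8.0, -4.5, 13.4]
width: 0.122
```

Emit:
apply_moves([
  [0,0,0,0,0,0],
  [0,0,0,0,0,0],
  [0,0,0,0,0,0],
], claw=0.36)

```text
clock: 26.6
position: [0.5826, -0.2826, 0.0954]
ee_rot: [-2.249, -2.19, -0.006]
force: [0.1, -0.2, 0.5]
width: 0.3
```

Emit:
apply_moves([
  [0,0,-0.5,0,0,0],
  [0,0,-1,0,0,0],
  [0,0,-2,0,0,0],
  [0,0,-3,0,0,0],
  [0,0,-4,0,0,0],
])

```text
clock: 27.1
position: [0.5811, -0.2836, 0.2008]
ee_rot: [-2.249, -2.187, -0.003]
force: [0.6, -0.1, -0.3]
width: 0.324
```

Emit:
apply_moves([
  [-2,-3,-4,0,0,0],
  [-2,-3,-2,0,0,0],
  [0,0,0,0,0,0],
  [0,0,0,0,0,0],
])

```text
clock: 27.5
position: [0.5226, -0.3221, 0.2588]
ee_rot: [-2.254, -2.188, -0.007]
force: [0.3, -0.2, -0.8]
width: 0.323
```

```bash
python3 - <<'E'
from h import *
shot('side','side6');shot('scene','scene6');shot('wrist','wrist9')
a=load('side6')['im'][190:290,285:400,::-1];b=load('scene6')['im'][150:250,165:280,::-1]
cv2.imwrite('pics/c6.png',np.hstack([cv2.resize(a,None,fx=3.4,fy=3.4,interpolation=2),cv2.resize(b,None,fx=3.4,fy=3.4,interpolation=2)]))
P=pts('wrist9');F=((P[...,:2]-FX)@np.array([[np.cos(FY),-np.sin(FY)],[np.sin(FY),np.cos(FY)]]))*1e3
for a in(-5,5,15,25):
    m=(abs(F[...,0]-a)<4)&(abs(F[...,1]+58)<12)&(P[...,2]>.09)&(P[...,2]<.13);print('bar',a,m.sum(),F[m][:,1].mean() if m.sum() else 0,P[m][:,2].max() if m.sum() else 0)
for y in range(-45,45,10):
    m=(abs(F[...,0]-42)<10)&(abs(F[...,1]-y)<4)&(P[...,2]>.095)&(P[...,2]<.13)
    if m.sum():print('strap',y,m.sum(),np.median(P[m][:,2]).round(4))
m=(P[...,2]>.07)&(P[...,2]<.1)&(abs(F[...,1])<25)&(F[...,0]<20)&(F[...,0]>-90)
print('tail',np.percentile(F[m][:,0],[0,1]),'y',np.percentile(F[m][:,1],[1,50,99]),P[m][:,2].max())
E
```

```text
bar -5 78 -58.085394110329666 0.10742969405092202
bar 5 0 0 0
bar 15 0 0 0
bar 25 0 0 0
tail [-74.85721231 -74.69781507] y [-19.86484639  -5.06839231  16.83774559] 0.09309429992197102
```

View pics/c6.png

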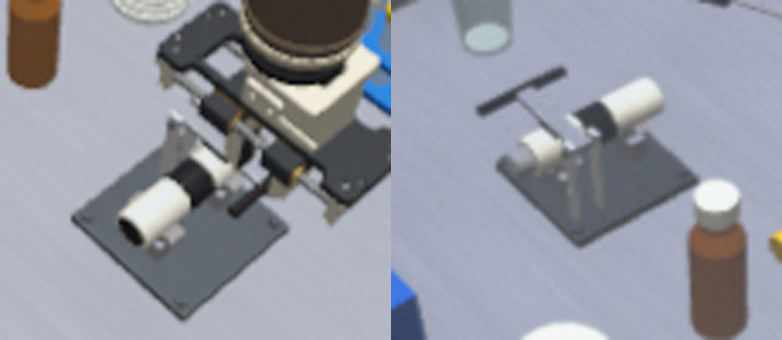

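View pics/wrist9.png

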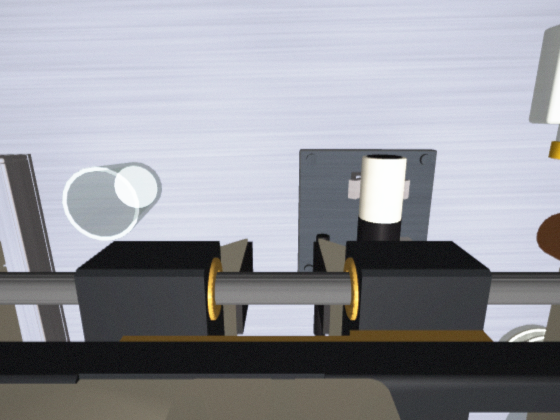

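Emit:
apply_moves([
  [1.5,-3,-2,0,0,0],
  [1.5,-3,-2,0,0,0],
  [1.5,-3,-2,0,0,0],
  [0,0,0,0,0,0],
  [0,0,0,0,0,0],
])

```text
clock: 28.15
position: [0.435, -0.2731, 0.3176]
ee_rot: [-2.248, -2.191, -0.006]
force: [-0.1, -0.4, -0.1]
width: 0.32
```

```bash
python3 - <<'E'
from h import *
shot('wrist','wrist10');shot('scene','scene7')
P=pts('wrist10');F=((P[...,:2]-FX)@np.array([[np.cos(FY),-np.sin(FY)],[np.sin(FY),np.cos(FY)]]))*1e3
for a in(-5,5,15,25):
    m=(abs(F[...,0]-a)<4)&(abs(F[...,1]+58)<12)&(P[...,2]>.09)&(P[...,2]<.13);print('bar',a,m.sum(),F[m][:,1].mean().round(1) if m.sum() else 0,P[m][:,2].max() if m.sum() else 0)
for y in range(-45,45,10):
    m=(abs(F[...,0]-38)<8)&(abs(F[...,1]-y)<4)&(P[...,2]>.095)&(P[...,2]<.13)
    if m.sum():print('strap',y,m.sum(),np.median(P[m][:,2]).round(4))
E
```

```text
bar -5 0 0 0
bar 5 35 -57.8 0.10767235108485784
bar 15 70 -57.9 0.10843691667129597
bar 25 71 -57.9 0.10807629173490331
strap -45 91 0.105
strap -35 90 0.1049
strap -25 90 0.1049
strap -15 94 0.1049
strap -5 70 0.1047
strap 5 3 0.1048
```

View pics/wrist10.png

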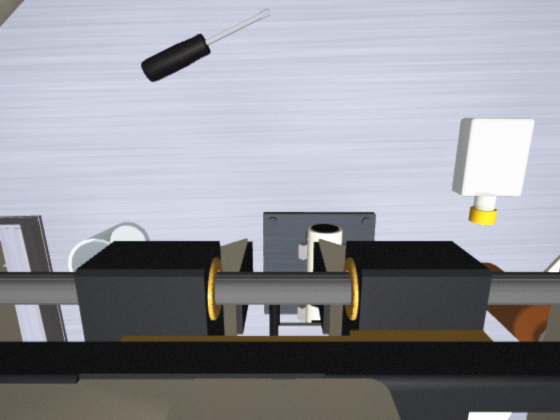

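View pics/scene7.png

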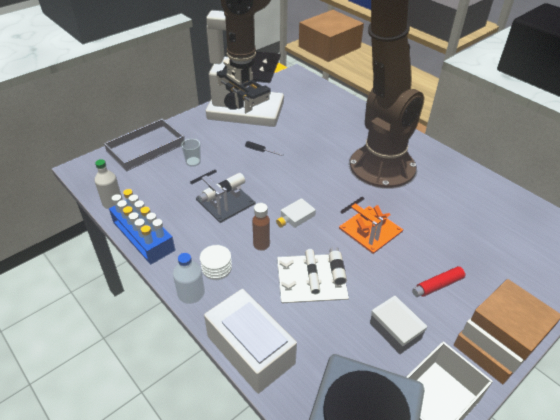

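The strap top reads level: 104.7–105.0 mm across y = -45 to +5. The barrel is seated and the bystanders haven't moved. Handing in.

```bash
python3 - <<'E'
from h import *
print(order.sign_off(), arm.observe()['clock'])
E
```

```text
the job is handed in; nothing more can be done
the job is handed in; nothing more can be done
```

The job is done and handed in at about 28 s of the 67 s allowed; the sign-off gave no verdict. I swung the strap back to about 2.15 rad and laid the long stepped barrel in the V-blocks with its nose at the strap end. I then swung the strap over, pressed it down with about 13 N, let go and moved the arm clear.

**Last checks:**
- **Barrel:** its tail end is at fixture x ≈ -75 mm. Before the strap was closed, the band was centred within about 0.5 mm and the axis was within 0.5 mm of the groove's middle. The axis height read about 72 mm against 70 mm. The V-block tops read about 2 mm high as well, so I take that as depth bias.
- **Strap:** its top is level to about 0.006 rad, and the bar stayed where it was after I let go.
- **Everything else:** the other two barrels and the bystanders look unmoved in the last scene picture.

**Disagreements:**
- The side camera put the fixture about 6 mm lower in x than the wrist camera did. I used the wrist value, and the V-block positions agreed with it.
- When the strap closed, contact came a few millimetres lower at the tool than I expected. I think the bar sat off-centre between the finger pads, so I judged closure by the force and by how level the strap was.

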